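# Stock the analyser's cup loader

## Robot

A 6-joint arm with a two-finger parallel gripper is mounted at the origin on the work surface. World frame = base frame: x ahead of the robot, y to its left, z up, the work surface at z = 0. Lengths are in mm, angles in rad, forces in N, time in s.
With the tool pointing down it reaches from about 350 to 875 mm from the base axis. Payload 4.2 kg.
Tool frame: the origin (TCP) lies midway between the tips of the shut fingers; the grasp point (between the pads) lies 19 mm behind it; z points along the fingers, y is the line along which they close (so a half turn about z gives the same grasp; the last joint's range is limited). The gripper opens to 85 mm and grips with 20 to 120 N. Pads are 22 mm wide; open, the fingers measure 114 mm over their backs; the gripper's body (76 mm by 85 mm) begins 54 mm behind the grasp point. The pads swing forward as they close: fully open they stand 13 mm farther back than shut.
Start: joints at [-0.9, 0.385, 0.008, 0, -1.194, -0.259], TCP at [250.175, -572.723, 231.312] pointing down, gripper open.
Joint ranges: [-3.14, 3.14], [-1.21, 2.06], [-1.07, 1.41], [-3.16, 2.05], [-2.99, -0.16], [-3.1, 3.1]. Speed limits (rad/s): [2.79, 2.79, 3.14, 3.14, 3.14, 3.14].

## Interface

Orientations are given as a unit quaternion [x, y, z, w].
In Python, from bench import * gives the robot as it stands.
- The arm moves only by the tool drive_tool, never from a script. Its argument "plan" is a list that holds one entry, the list of rows, each a list of 5 numbers: the closure, from -1 (fully open) to 1 (shut), then the shift along the world's x, y, z in mm, then the turn about the world's z in degrees. A call has 1 to 20 rows; each row shifts and turns the commanded pose from where the row before left it; what a row does not reach is not made up. A row lasts 1/12 s, in which the tool goes at most 41.7 mm and 7.16 degrees, less where a joint would pass 70% of its speed; a pose out of reach is approached as far as the arm can. A call is refused whole if a number of a shift passes 41.7 or a number of a turn 7.16, either way. A call with a gripper value outside its range is refused whole. The fingers move at their own pace and stop on an object; the grip force is fixed at half the most. Time passes only in rows, so rows that do not move let the fingers close. It gives the time, the measured TCP pose, the force, the opening and the grip force at its end, in the units of the state.
- read_state(): the state, without advancing time (a new reading comes with each control period).
- get_image(name): name is "scene" or "side" or "wrist"; returns (picture, depth): 384x512x3 uint8, red, green, blue; 384x512 float32, mm along the optical axis (not along the pixel's ray), 0 where there is no reading.
- camera_model(name): a dict with "fx", "fy", "cx", "cy" (pixels), "distortion" ([k1, k2, p1, p2, k3] as OpenCV has them; the pictures are not rectified), "R" (3x3) and "t" (3): a world point X has camera coordinates R X + t; the wrist camera has in their place "mount" (4x4, takes a point from camera to tool coordinates, whose origin is the TCP and whose axes are the flange's). Camera axes: x right, y down, z forward; pixel columns grow to the right and rows downward; lengths in mm; the calibration is good to about 2 mm. A picture is of the moment at which its call begins: read the wrist's pose just before it. camera_model takes no time and is no camera call.
- job_done(): hands the job in; it is judged then, once.
The state is a dict: "clock": time; "joints": joint angles; "joint_vel": joint speeds; "joint_efforts": joint torques, N m; "position": TCP position; "ee_rot": TCP orientation; "contact_force": force on the tool from outside, world axes, zero at the start; "wrist_torque": the same for the moment, N m; "gripper_width": finger opening in mm; "grasp_force": force on a finger pad.
Only numpy, scipy, OpenCV 4.12 (cv2) and the standard library are available. Lean on these libraries where they do the work, as an engineer would, in place of code of your own. Each camera call takes 0.05 s, during which the arm holds its last target. There are 200 camera calls.

## Task

Stock the cup loader: wind the handwheel until its carriage touches the outer stop, away from the pick-up head, nest all the steel sample cups that stand on the bench into one upright stack in the carriage's seat, then wind the handwheel the other way until the carriage touches the inner stop and the stack stands beneath the pick-up head. Do not knock over or shift the tube rack, the wash bottle or the slide carton.

Things in the scene. Friction and masses are not known exactly. Their poses are not given: they have to be found in the camera images.
- cup1: open steel sample cup, one of 4 to 6 alike: round, 56 mm tall, 2 mm walls, about 90 g, standing upright at first. Origin: centre of its underside, z up its axis. Foot 39 mm across; the body widens to 54 mm at 38 mm height, where a shoulder steps out to a straight rim band, 64 mm across, from 38 mm up to the 56 mm rim. Mouth 59 mm wide
- cup2: another such cup (None if absent). A cup set into another sinks until its shoulder sits on the lower rim: each nested cup stands 18 mm higher than the one below. Grip across the rim band with the fingertips at most 15 mm below the rim, so that they stay above the lower cup's rim
- cup3: another such cup, same shape and size as cup1 (None if absent)
- cup4: another such cup, same shape and size as cup1 (None if absent)
- cup5: another such cup, same shape and size as cup1 (None if absent)
- cup6: another such cup, same shape and size as cup1 (None if absent)
- seat (a point): centre of the floor of the cup seat: a grey collar, 50 mm inside, 57 mm outside, 20 mm high, on an aluminium carriage 76 x 96 mm that rides the loader's rail. The first cup stands in the collar, its foot on this floor (35 mm above the bench). Moves with the carriage; its y axis points along the rail to the inner end (pick-up head)
- crank_grip (a point): middle of the handwheel's crank handle, an upright black cylinder, 20 mm in diameter, from 64 to 106 mm above the bench; point at 88 mm. The handle spins freely on its pin, so it can be pinched from above and carried round the hub in a circle without turning the gripper
- hub (a point): the handwheel's upright axis, at crank_grip's height; the crank circles it at 45 mm. The wheel, a level black rim 102 mm across, 54 mm above the bench, stands on a white gear housing 155 mm from the rail's centre line, on the robot's side. It takes about 2 N at the crank and stays where it is left
- carriage (a joint): place of the carriage on the rail, m: 0 = touching the outer (loading) stop, 0.150 = touching the inner stop, the seat under the pick-up head. Geared to the handwheel, 75 mm a turn: anticlockwise from above moves it in (+), clockwise out (-). At a stop the wheel goes hard. Only the wheel moves it
- wheel (a joint): angle of the handwheel, rad, anticlockwise from above positive; 0 with the carriage at the outer stop, 12.57 at the inner stop
- pickup (a point): where the seat's floor comes to when the carriage is at the inner stop; above it hangs the rubber-tipped pick-up head, tip 210 mm above the bench, on an arm from a white column at the inner end of the rail (both up to 285 mm high; column 75 to 115 mm beyond this point along the rail)
- tube_rack: bystander: white rack of capped blood tubes, 70 x 170 mm, 86 mm high; origin under its centre
- wash_bottle: bystander: white bottle with red cap, 64 mm in diameter, 170 mm high; origin under its centre
- slide_carton: bystander: yellow carton of slides, 80 x 110 mm, 60 mm high; origin under its centre
Things that resemble listed ones, but are neither listed nor needed, are in the scene too. What is shaped like the cup4 but orange or purple is not meant.

How it is judged (in metres and radians):
On the way, in this order (a step that is already met when the one before it is completed fails the run):
1. the carriage has been wound out against the outer stop (value of joint carriage below 0.004 m), for 0.2 s.
2. all the cups are nested in one upright stack in the carriage's seat (horizontal distance between each of cup1, cup2, cup3, cup4, cup5, cup6 and seat below 0.008 m and angle between each of cup1, cup2, cup3, cup4, cup5, cup6's own z axis and vertical below 0.1 rad and z of cup1 in the frame of seat between -0.004 and 0.096 m and z of cup2 in the frame of seat between -0.004 and 0.096 m and z of cup3 in the frame of seat between -0.004 and 0.096 m and z of cup4 in the frame of seat between -0.004 and 0.096 m and z of cup5 in the frame of seat between -0.004 and 0.096 m and z of cup6 in the frame of seat between -0.004 and 0.096 m), for 0.3 s.
3. the carriage has been wound in against the inner stop (value of joint carriage above 0.146 m), for 0.2 s.
At the end, for the whole second after the job is handed in: the carriage is within 4 mm of the inner stop and every cup is in the one stack in its seat: upright within 0.1 rad, its axis within 8 mm of the seat's, no higher than a fully nested stack of six reaches (within 6 mm), and at rest (all of step 2 and value of joint carriage above 0.146 m and linear speed of each of cup1, cup2, cup3, cup4, cup5, cup6 below 0.02 m/s); the robot touches nothing.
It fails at once if the tube rack is shifted by more than 30 mm or tipped (distance of tube_rack from where it was at the start of the episode above 0.03 m or angle between tube_rack's own z axis and vertical above 0.4 rad).
It fails at once if the wash bottle is shifted by more than 30 mm or tipped (distance of wash_bottle from where it was at the start of the episode above 0.03 m or angle between wash_bottle's own z axis and vertical above 0.4 rad).
It fails at once if the slide carton is shifted by more than 30 mm or tipped (distance of slide_carton from where it was at the start of the episode above 0.03 m or angle between slide_carton's own z axis and vertical above 0.4 rad).
Of cup1, cup2, cup3, cup4, cup5, cup6 only 4 to 6 are there at a start; the rules pass over those that are not, and their reading is None.
At some moment in a run one of cup1, cup2, cup3, cup4, cup5, cup6 may be knocked a few centimetres aside while the robot is not near it.
Once in a run the grip may slacken for a moment while it holds something.
It also fails if it takes over 210 s, if anything falls off the work surface, if the arm or the gripper's body presses on something with over 40 N, if the wrist force passes 120 N, or if a joint passes its speed limit or range.

## Working session

There is one attempt and no reset: what is moved stays moved. The work goes in short steps, Python scripts to look and compute and a tool call to move; the robot and the scene stay as the last step left them, time stands still between calls to the robot, and variables do not carry over. Pictures are saved under pics/ and viewed, at most 14 in all, crops included, and the job is handed in when it is done.

Besides the shell and the picture viewer there is one more tool, called after "Call:" in YAML: its name, and indented under it one key for each argument. drive_tool: Moves the arm, as the interface text tells. Its arguments: {"type":"object","properties":{"plan":{"type":"array"}},"required":["plan"]}

```bash
mkdir -p pics
cat > h.py <<'E'
from bench import *
import numpy as np, cv2
def cap(n):
    s=read_state(); im,d=get_image(n); m=camera_model(n)
    K=np.array([[m["fx"],0,m["cx"]],[0,m["fy"],m["cy"]],[0,0,1]]); D=np.array(m["distortion"],float)
    if "R" in m: R=np.array(m["R"]);t=np.array(m["t"])
    else:
        from scipy.spatial.transform import Rotation as Ro
        T=np.eye(4);T[:3,:3]=Ro.from_quat(s["ee_rot"]).as_matrix();T[:3,3]=s["position"]
        W=np.linalg.inv(T@np.array(m["mount"]));R=W[:3,:3];t=W[:3,3]
    return im,d,K,D,R,t
def rays(c,uv):
    im,d,K,D,R,t=c
    p=cv2.undistortPoints(np.array(uv,float).reshape(-1,1,2),K,D).reshape(-1,2)
    return np.c_[p,np.ones(len(p))]
def atz(c,uv,z):
    R,t=c[4],c[5]; r=rays(c,uv)@R; o=-R.T@t
    return o+r*((z-o[2])/r[:,2])[:,None]
def cloud(c):
    h,w=c[1].shape; v,u=np.mgrid[:h,:w]; r=rays(c,np.c_[u.ravel(),v.ravel()])
    P=(r*c[1].reshape(-1,1)-c[5])@c[4]
    P[c[1].ravel()==0]=np.nan
    return P.reshape(h,w,3)
def save(f,im,s=1.5): cv2.imwrite(f,cv2.resize(im[:,:,::-1],None,fx=s,fy=s,interpolation=cv2.INTER_CUBIC))
E
python3 - <<'E'
from h import *
import pickle
for n in("scene","side"):
    c=cap(n); pickle.dump(c,open(n+".pkl","wb")); save(f"pics/{n}0.png",c[0]); print(n,-c[4].T@c[5],c[4][2])
print(read_state()); print(camera_model("wrist"))
E
```

```text
scene [1008.03305177 -391.64247746  854.1016493 ] [-0.43947858  0.44417469 -0.78074799]
side [-178.0418466  1015.41785906 1005.71897617] [ 0.4893503  -0.62849907 -0.6045868 ]
{'clock': 0.1, 'joints': array([-9.00436686e-01,  3.85492699e-01,  6.77474483e-03, -4.31962163e-04,
       -1.19400624e+00, -2.58628983e-01]), 'joint_vel': array([ 0.00116771, -0.00144684,  0.00212979,  0.00325095,  0.00022868,
       -0.00070502]), 'joint_efforts': array([-7.94960433e-04, -3.93320239e+01,  1.88928741e+01,  4.19794410e+00,
       -2.57160980e-03,  1.35610597e-05]), 'position': array([ 249.94829369, -572.28049046,  230.32834965]), 'ee_rot': array([-2.04336214e-01,  9.78900272e-01,  9.51736036e-04, -2.52331460e-04]), 'contact_force': array([-1.2826147 ,  0.61877599,  0.31678591]), 'wrist_torque': array([ 0.01377834, -0.02276384, -0.0230283 ]), 'grasp_force': 0.0, 'gripper_width': 85.40221049768986}
{'fx': 298.99910968990184, 'fy': 298.99910968990184, 'cx': 257.52453045443474, 'cy': 191.84329281419244, 'distortion': array([-0.06497808,  0.        ,  0.        ,  0.        ,  0.        ]), 'mount': array([[-3.10770790e-04, -9.50818157e-01, -3.09749472e-01,
         7.79019145e+01],
       [ 9.99999887e-01, -1.84069863e-04, -4.38269630e-04,
         7.44880606e-01],
       [ 3.59699179e-04, -3.09749573e-01,  9.50818107e-01,
        -1.42554988e+02],
       [ 0.00000000e+00,  0.00000000e+00,  0.00000000e+00,
         1.00000000e+00]])}
```

View pics/scene0.png

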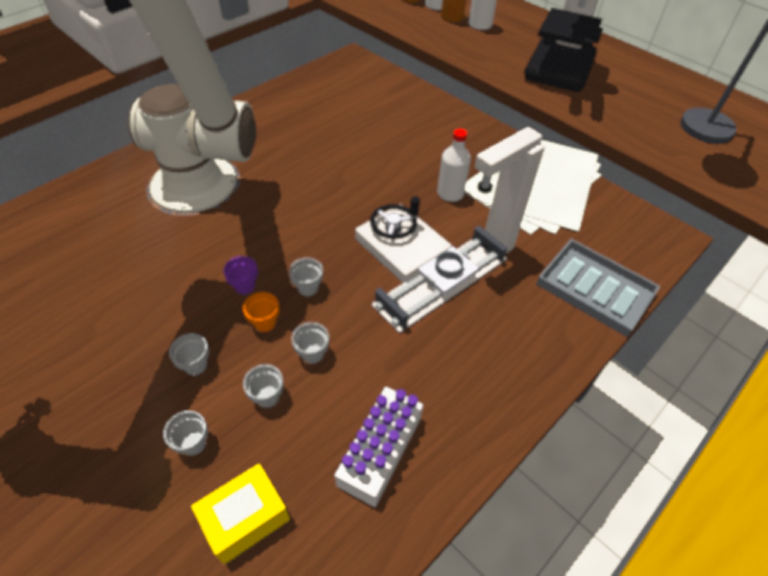

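View pics/side0.png

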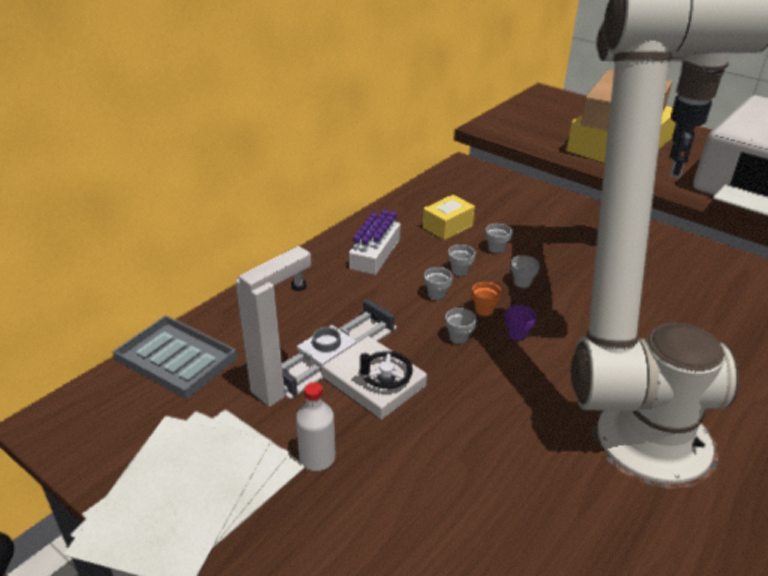

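Both views show five steel cups; pixels are in scene0.png: A (306,277), B (311,343), C (264,386), D (189,355), E (186,434). The lookalikes are orange (262,313) and purple (241,276). The handwheel is at (395,222), its crank knob at (414,205), the seat collar at (450,264) and the head at (485,185).

```bash
cat > m1.py <<'E'
from h import *
import pickle
from scipy.optimize import least_squares
cs={n:pickle.load(open(n+".pkl","rb")) for n in("scene","side")}
cl={n:cloud(c) for n,c in cs.items()}
def fit(P,r=None):
    f=lambda q:np.hypot(P[:,0]-q[0],P[:,1]-q[1])-(q[2] if r is None else r)
    x0=np.r_[np.median(P[:,:2],0),30.]
    return least_squares(f,x0 if r is None else x0[:2],loss="soft_l1",f_scale=1.5).x
S=cs["scene"]
g={"A":(306,270,56),"B":(311,335,56),"C":(264,379,56),"D":(189,347,56),"E":(186,427,56),"or":(262,306,56),"pu":(241,270,56),"collar":(450,262,55),"wheel":(395,222,54),"crank":(414,200,106),"bottlecap":(460,134,170)}
for k,(u,v,z) in g.items():
    p=atz(S,[(u/1.5,v/1.5)],z)[0]; print(k,"pix",p.round(0)[:2],end=" ")
    R={"collar":34,"wheel":58,"crank":18}.get(k,42)
    zr={"wheel":(46,60),"crank":(75,112),"bottlecap":(60,120)}.get(k,(z-9,z+6))
    for n in cs:
        P=cl[n].reshape(-1,3); m=(np.hypot(*(P[:,:2]-p[:2]).T)<R)&(P[:,2]>zr[0])&(P[:,2]<zr[1]); Q=P[m]
        if len(Q)>8: print(n,len(Q),fit(Q).round(1),"bbox",Q[:,:2].min(0).round(0),Q[:,:2].max(0).round(0),end=" ")
    print()
P=cl["side"].reshape(-1,3)
for nm,z0,z1,b in[("rack",60,95,(500,900,-500,-150)),("carton",50,66,(400,800,-700,-350))]:
  for n in cs:
    P=cl[n].reshape(-1,3); m=(P[:,2]>z0)&(P[:,2]<z1); 
    print(nm,n,m.sum())
# image crop of loader
u,v=[a for a in (330,120)]
im=S[0]; c=im[70:230,220:380]; save("pics/loader.png",c,3.7)
E
python3 m1.py
```

```text
A pix [438.  -6.] scene 111 [436.5  -8.5  30.6] bbox [404. -40.] [469.  24.] side 118 [435.2  -4.5  30.2] bbox [404. -37.] [468.  29.] 
B pix [560. -96.] scene 126 [ 561.8 -101.6   30.7] bbox [ 529. -134.] [593. -69.] side 107 [560.8 -97.8  30.4] bbox [ 527. -132.] [594. -63.] 
C pix [ 573. -209.] scene 152 [ 575.  -211.9   30.7] bbox [ 542. -243.] [ 607. -181.] side 91 [ 574.  -210.3   30.7] bbox [ 539. -247.] [ 607. -175.] 
D pix [ 434. -265.] scene 170 [ 434.6 -268.3   30.8] bbox [ 401. -300.] [ 466. -237.] side 101 [ 434.3 -265.2   30.6] bbox [ 401. -303.] [ 466. -231.] 
E pix [ 558. -349.] scene 176 [ 559.2 -353.2   31. ] bbox [ 526. -385.] [ 591. -321.] side 85 [ 558.9 -349.9   30.6] bbox [ 526. -388.] [ 594. -315.] 
or pix [ 449. -120.] scene 115 [ 446.8 -122.4   30. ] bbox [ 416. -153.] [477. -92.] side 110 [ 444.8 -118.6   30.7] bbox [ 413. -155.] [477. -84.] 
pu pix [351. -97.] scene 119 [346.8 -96.4  30.6] bbox [ 312. -128.] [379. -65.] side 123 [344.5 -94.   30.8] bbox [ 312. -128.] [375. -61.] 
collar pix [616. 214.] scene 105 [612.5 213.8  26.6] bbox [583. 185.] [640. 244.] side 116 [610.3 219.   26.1] bbox [582. 188.] [639. 248.] 
wheel pix [462. 216.] scene 336 [457.9 211.1  43.5] bbox [408. 162.] [508. 264.] side 270 [453.2 217.6  42.2] bbox [404. 168.] [502. 268.] 
crank pix [479. 250.] scene 69 [477.3 252.7   7.9] bbox [469. 243.] [487. 263.] side 73 [474.9 257.5   8.1] bbox [465. 246.] [484. 267.] 
bottlecap pix [450. 417.] scene 319 [444.2 420.8  28.9] bbox [415. 389.] [477. 440.] side 393 [442.  425.4  29.1] bbox [409. 398.] [470. 458.] 
rack scene 3920
rack side 5334
carton scene 4913
carton side 4009
```

View pics/loader.png

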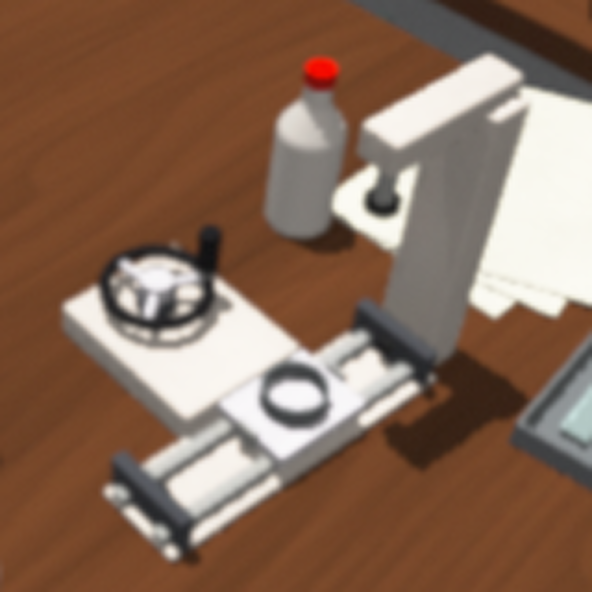

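The crop shows the crank knob at (209,245), hub at (158,283), collar at (295,393) and head at (382,200). The inner end is toward the column, which is +y. I'll move above the handwheel.

Call:
drive_tool:
  plan:
    - [[-1,8,39.3,0,0],[-1,8,39.3,0,0],[-1,8,39.3,0,0],[-1,8,39.3,0,0],[-1,8,39.3,0,0],[-1,8,39.3,0,0],[-1,8,39.3,0,0],[-1,8,39.3,0,0],[-1,8,39.3,0,0],[-1,8,39.3,0,0],[-1,8,39.3,0,0],[-1,8,39.3,0,0],[-1,8,39.3,0,0],[-1,8,39.3,0,0],[-1,8,39.3,0,0],[-1,8,39.3,0,0],[-1,8,39.3,0,0],[-1,8,39.3,0,0],[-1,8,39.3,0,0],[-1,8,39.3,0,0]]

```text
clock: 1.77
position: [409.7, 215.2, 231.1]
ee_rot: [-0.205, 0.979, -0.0, -0.0]
contact_force: [0.7, 0.5, 1.0]
gripper_width: 85.0
grasp_force: 0.0
```

Call:
drive_tool:
  plan:
    - [[-1,30,10,0,0],[-1,30,10,0,0],[-1,0,0,0,0],[-1,0,0,0,0]]

```text
clock: 2.1
position: [470.6, 233.6, 229.8]
ee_rot: [-0.204, 0.979, -0.001, -0.001]
contact_force: [-0.2, -0.2, -0.5]
gripper_width: 85.1
grasp_force: 0.0
```

Run:
```python
from h import *
import pickle
c=cap("wrist"); pickle.dump(c,open("w1.pkl","wb")); save("pics/w1.png",c[0]); print(read_state()["position"],read_state()["joints"],-c[4].T@c[5])
```

```text
[469.78077698 232.95792762 230.19305433] [ 7.69738824e-01  2.15753651e-01 -2.36791601e-01 -5.31400782e-04
 -1.12082603e+00 -1.92915299e+00] [399.17678864 203.3992458  372.57153307]
```

View pics/w1.png

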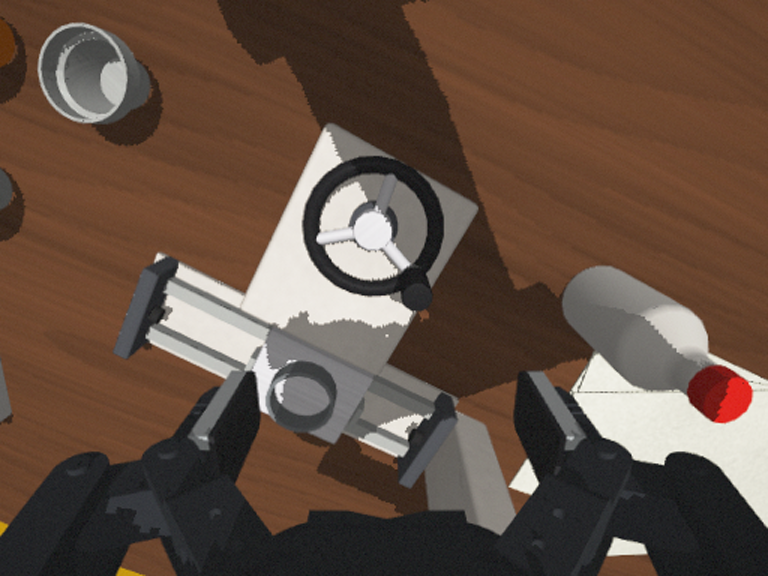

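Run:
```python
from h import *
import pickle
from m1 import fit
c=pickle.load(open("w1.pkl","rb")); P=cloud(c)
gray=c[0].max(2); Q=P.reshape(-1,3); dk=(gray<60).ravel()
def sel(p,R,z0,z1,d=True): 
    m=(np.hypot(*(Q[:,:2]-p).T)<R)&(Q[:,2]>z0)&(Q[:,2]<z1)
    return Q[m&dk] if d else Q[m]
r=sel((455,214),60,46,60); print("wheel",len(r),fit(r),r[:,2].mean(),r[:,:2].min(0),r[:,:2].max(0))
k=sel((476,255),18,98,112); print("knob",len(k),k.mean(0),k.min(0),k.max(0))
k=sel((612,216),36,48,62,False); print("collar",len(k),fit(k),k.min(0),k.max(0))
k=sel((436,-6),45,50,62,False); print("cupA",len(k),fit(k),k.min(0),k.max(0))
print(atz(c,[(416/1.5,290/1.5)],106),atz(c,[(145/1.5,310/1.5),(430/1.5,440/1.5)],50))
```

```text
A pix [438.  -6.] scene 111 [436.5  -8.5  30.6] bbox [404. -40.] [469.  24.] side 118 [435.2  -4.5  30.2] bbox [404. -37.] [468.  29.] 
B pix [560. -96.] scene 126 [ 561.8 -101.6   30.7] bbox [ 529. -134.] [593. -69.] side 107 [560.8 -97.8  30.4] bbox [ 527. -132.] [594. -63.] 
C pix [ 573. -209.] scene 152 [ 575.  -211.9   30.7] bbox [ 542. -243.] [ 607. -181.] side 91 [ 574.  -210.3   30.7] bbox [ 539. -247.] [ 607. -175.] 
D pix [ 434. -265.] scene 170 [ 434.6 -268.3   30.8] bbox [ 401. -300.] [ 466. -237.] side 101 [ 434.3 -265.2   30.6] bbox [ 401. -303.] [ 466. -231.] 
E pix [ 558. -349.] scene 176 [ 559.2 -353.2   31. ] bbox [ 526. -385.] [ 591. -321.] side 85 [ 558.9 -349.9   30.6] bbox [ 526. -388.] [ 594. -315.] 
or pix [ 449. -120.] scene 115 [ 446.8 -122.4   30. ] bbox [ 416. -153.] [477. -92.] side 110 [ 444.8 -118.6   30.7] bbox [ 413. -155.] [477. -84.] 
pu pix [351. -97.] scene 119 [346.8 -96.4  30.6] bbox [ 312. -128.] [379. -65.] side 123 [344.5 -94.   30.8] bbox [ 312. -128.] [375. -61.] 
collar pix [616. 214.] scene 105 [612.5 213.8  26.6] bbox [583. 185.] [640. 2
[... 503 characters left out ...]
ack side 5334
carton scene 4913
carton side 4009
wheel 1995 [455.05417475 216.96215786  43.98471786] 58.34825423332065 [406.13402772 167.78371821] [505.64769508 267.40960917]
knob 341 [474.80547074 256.60477649 105.21572562] [466.21002376 247.54854785  98.49946263] [485.05533141 267.09142137 107.65314299]
collar 587 [610.91431737 218.03629705  26.41239288] [583.27308613 190.52291507  48.01902285] [640.41293221 245.80217394  57.29783517]
cupA 907 [435.82083471  -3.64931425  30.6229891 ] [404.04140354 -36.40855966  50.00938589] [468.30231263  28.23670541  58.23905585]
[[472.05266039 255.12031237 106.        ]] [[587.14149974  78.51883406  50.        ]
 [605.36723276 333.68656236  50.        ]]
```

Call:
drive_tool:
  plan:
    - [[-1,5.5,24,0,0],[-1,0,0,-38,0],[-1,0,0,-38,0],[-1,0,0,-38,0],[-1,0,0,-25,0],[-1,0,0,-14,0],[-1,0,0,0,0],[0,0,0,0,0],[1,0,0,0,0],[1,0,0,0,0],[1,0,0,0,0],[1,0,0,0,0],[1,0,0,0,0],[1,0,0,0,0],[1,0,0,0,0],[1,0,0,0,0]]

```text
clock: 3.48
position: [475.9, 257.2, 79.6]
ee_rot: [-0.205, 0.979, -0.0, 0.0]
contact_force: [-1.4, -1.8, 5.4]
gripper_width: 18.2
grasp_force: 58.4
```

```bash
cat > circ.py <<'E'
import numpy as np,sys
a0,st,n=map(float,sys.argv[1:4]); g=sys.argv[4] if len(sys.argv)>4 else "1"
a=np.radians(a0+st*np.arange(int(n)+1)); P=np.round(45*np.c_[np.cos(a),np.sin(a)],1); d=np.round(np.diff(P,axis=0),1)
print("["+", ".join(f"[{g}, {x:g}, {y:g}, 0, 0]" for x,y in d+0.0)+"]")
E
python3 circ.py 63 -15 20
```

```text
[[1, 9.7, -6.7, 0, 0], [1, 7.6, -8.9, 0, 0], [1, 5.1, -10.6, 0, 0], [1, 2.1, -11.5, 0, 0], [1, -0.9, -11.8, 0, 0], [1, -3.9, -11, 0, 0], [1, -6.7, -9.7, 0, 0], [1, -8.9, -7.6, 0, 0], [1, -10.6, -5.1, 0, 0], [1, -11.5, -2.1, 0, 0], [1, -11.8, 0.9, 0, 0], [1, -11, 3.9, 0, 0], [1, -9.7, 6.7, 0, 0], [1, -7.6, 8.9, 0, 0], [1, -5.1, 10.6, 0, 0], [1, -2.1, 11.5, 0, 0], [1, 0.9, 11.8, 0, 0], [1, 3.9, 11, 0, 0], [1, 6.7, 9.7, 0, 0], [1, 8.9, 7.6, 0, 0]]
```

Call:
drive_tool:
  plan:
    - [[1,9.7,-6.7,0,0],[1,7.6,-8.9,0,0],[1,5.1,-10.6,0,0],[1,2.1,-11.5,0,0],[1,-0.9,-11.8,0,0],[1,-3.9,-11,0,0]]

```text
clock: 3.98
position: [497.3, 197.2, 79.6]
ee_rot: [-0.204, 0.979, 0.001, 0.002]
contact_force: [-2.8, 4.1, 6.8]
gripper_width: 18.3
grasp_force: 58.8
```

Call:
drive_tool:
  plan:
    - [[1,-6.7,-9.7,0,0],[1,-8.9,-7.6,0,0],[1,-10.6,-5.1,0,0],[1,-11.5,-2.1,0,0],[1,-11.8,0.9,0,0],[1,-11,3.9,0,0],[1,-9.7,6.7,0,0],[1,-7.6,8.9,0,0],[1,-5.1,10.6,0,0],[1,-2.1,11.5,0,0]]

```text
clock: 4.82
position: [411.3, 215.1, 79.6]
ee_rot: [-0.205, 0.979, 0.0, 0.002]
contact_force: [6.4, -2.8, 3.5]
gripper_width: 17.9
grasp_force: 59.0
```

```bash
python3 - <<'E'
from h import *
import pickle
from scipy.optimize import least_squares
s=read_state(); print(s["position"],s["contact_force"],s["gripper_width"])
c=cap("side"); pickle.dump(c,open("s2.pkl","wb")); save("pics/s2.png",c[0][190:290,160:310],4)
E
python3 circ.py 183 -15 20
```

```text
[411.28935804 215.10846296  79.59463201] [ 6.37459958 -2.77590291  3.50233154] 17.907269486554206
[[1, 0.9, 11.8, 0, 0], [1, 3.9, 11, 0, 0], [1, 6.7, 9.7, 0, 0], [1, 8.9, 7.6, 0, 0], [1, 10.6, 5.1, 0, 0], [1, 11.5, 2.1, 0, 0], [1, 11.8, -0.9, 0, 0], [1, 11, -3.9, 0, 0], [1, 9.7, -6.7, 0, 0], [1, 7.6, -8.9, 0, 0], [1, 5.1, -10.6, 0, 0], [1, 2.1, -11.5, 0, 0], [1, -0.9, -11.8, 0, 0], [1, -3.9, -11, 0, 0], [1, -6.7, -9.7, 0, 0], [1, -8.9, -7.6, 0, 0], [1, -10.6, -5.1, 0, 0], [1, -11.5, -2.1, 0, 0], [1, -11.8, 0.9, 0, 0], [1, -11, 3.9, 0, 0]]
```

View pics/s2.png

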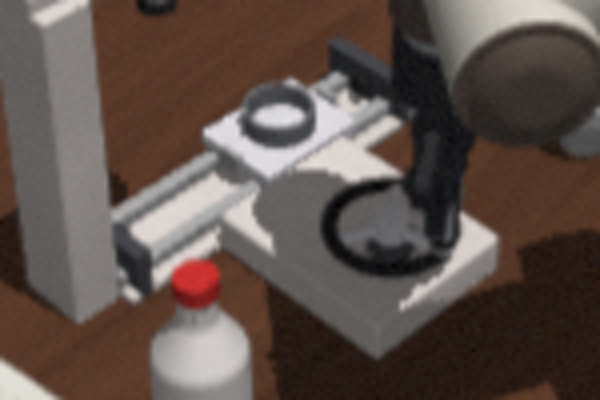

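The carriage (collar at (280,110) in the crop) is moving out toward the bumper at (365,75), with a gap left. I'll keep winding.

Call:
drive_tool:
  plan:
    - [[1,0.9,11.8,0,0],[1,3.9,11,0,0],[1,6.7,9.7,0,0],[1,8.9,7.6,0,0],[1,10.6,5.1,0,0],[1,11.5,2.1,0,0],[1,11.8,-0.9,0,0]]

```text
clock: 5.45
position: [465.3, 260.8, 79.5]
ee_rot: [-0.205, 0.979, -0.001, -0.0]
contact_force: [-2.9, -2.7, 10.9]
gripper_width: 17.9
grasp_force: 60.3
```

Call:
drive_tool:
  plan:
    - [[1,11,-3.9,0,0]]

```text
clock: 5.53
position: [476.5, 257.0, 79.5]
ee_rot: [-0.205, 0.979, -0.0, 0.0]
contact_force: [-3.6, -1.6, 11.6]
gripper_width: 18.6
grasp_force: 60.2
```

Call:
drive_tool:
  plan:
    - [[1,9.7,-6.7,0,0]]

```text
clock: 5.62
position: [486.3, 250.4, 79.5]
ee_rot: [-0.205, 0.979, -0.0, 0.0]
contact_force: [-3.1, -1.0, 10.7]
gripper_width: 18.0
grasp_force: 60.2
```

Run:
```python
from h import *
import pickle
from scipy.spatial import cKDTree
for n in ("side","scene"):
    c=cap(n); P=cloud(c).reshape(-1,3)
    m=(abs(P[:,0]-608)<60)&(P[:,1]>60)&(P[:,1]<260)&(P[:,2]>45)&(P[:,2]<62); Q=P[m]
    h,e=np.histogram(Q[:,1],np.arange(60,262,8)); print(n,len(Q),list(zip(e.astype(int),h)))
```

```text
side 27 [(np.int64(60), np.int64(0)), (np.int64(68), np.int64(0)), (np.int64(76), np.int64(0)), (np.int64(84), np.int64(0)), (np.int64(92), np.int64(0)), (np.int64(100), np.int64(0)), (np.int64(108), np.int64(0)), (np.int64(116), np.int64(0)), (np.int64(124), np.int64(0)), (np.int64(132), np.int64(0)), (np.int64(140), np.int64(1)), (np.int64(148), np.int64(3)), (np.int64(156), np.int64(5)), (np.int64(164), np.int64(18)), (np.int64(172), np.int64(0)), (np.int64(180), np.int64(0)), (np.int64(188), np.int64(0)), (np.int64(196), np.int64(0)), (np.int64(204), np.int64(0)), (np.int64(212), np.int64(0)), (np.int64(220), np.int64(0)), (np.int64(228), np.int64(0)), (np.int64(236), np.int64(0)), (np.int64(244), np.int64(0)), (np.int64(252), np.int64(0))]
scene 132 [(np.int64(60), np.int64(6)), (np.int64(68), np.int64(0)), (np.int64(76), np.int64(0)), (np.int64(84), np.int64(0)), (np.int64(92), np.int64(0)), (np.int64(100), np.int64(1)), (np.int64(108), np.int64(32)), (np.int64(116), np.int64(15)), (np.int64(124), np.int64(11)), (np.int64(132), np.int64(11)), (np.int64(140), np.int64(12)), (np.int64(148), np.int64(14)), (np.int64(156), np.int64(28)), (np.int64(164), np.int64(2)), (np.int64(172), np.int64(0)), (np.int64(180), np.int64(0)), (np.int64(188), np.int64(0)), (np.int64(196), np.int64(0)), (np.int64(204), np.int64(0)), (np.int64(212), np.int64(0)), (np.int64(220), np.int64(0)), (np.int64(228), np.int64(0)), (np.int64(236), np.int64(0)), (np.int64(244), np.int64(0)), (np.int64(252), np.int64(0))]
```

Call:
drive_tool:
  plan:
    - [[1,7.6,-8.9,0,0]]

```text
clock: 5.8
position: [493.5, 242.2, 79.5]
ee_rot: [-0.205, 0.979, 0.0, 0.001]
contact_force: [-4.1, -0.0, 9.8]
gripper_width: 18.2
grasp_force: 60.0
```

Call:
drive_tool:
  plan:
    - [[1,2.7,-5.2,0,0]]

```text
clock: 5.88
position: [496.9, 236.3, 79.6]
ee_rot: [-0.204, 0.979, 0.0, 0.001]
contact_force: [-1.4, 0.9, 9.5]
gripper_width: 18.3
grasp_force: 60.2
```

Call:
drive_tool:
  plan:
    - [[1,2.4,-5.4,0,0]]

```text
clock: 5.97
position: [499.1, 231.1, 79.6]
ee_rot: [-0.204, 0.979, 0.0, 0.001]
contact_force: [-2.8, 2.3, 8.2]
gripper_width: 18.5
grasp_force: 60.2
```

Call:
drive_tool:
  plan:
    - [[1,1.4,-5.7,0,0]]

```text
clock: 6.05
position: [500.6, 225.6, 79.6]
ee_rot: [-0.205, 0.979, 0.001, 0.001]
contact_force: [-1.8, 1.4, 7.1]
gripper_width: 18.5
grasp_force: 60.1
```

Call:
drive_tool:
  plan:
    - [[1,0.7,-5.8,0,0]]

```text
clock: 6.13
position: [501.4, 219.9, 79.6]
ee_rot: [-0.205, 0.979, 0.001, 0.001]
contact_force: [-1.6, 2.6, 7.4]
gripper_width: 18.5
grasp_force: 60.1
```

Call:
drive_tool:
  plan:
    - [[1,0,-5.9,0,0]]

```text
clock: 6.22
position: [501.5, 214.1, 79.6]
ee_rot: [-0.205, 0.979, 0.001, 0.002]
contact_force: [-1.6, 1.8, 6.9]
gripper_width: 18.1
grasp_force: 60.1
```

Call:
drive_tool:
  plan:
    - [[1,-0.9,-5.9,0,0]]

```text
clock: 6.3
position: [501.6, 211.8, 79.7]
ee_rot: [-0.204, 0.979, 0.004, 0.005]
contact_force: [-7.6, 27.4, 1.5]
gripper_width: 18.4
grasp_force: 59.9
```

Call:
drive_tool:
  plan:
    - [[1,-1.6,-5.6,0,0]]

```text
clock: 6.38
position: [501.7, 211.3, 79.8]
ee_rot: [-0.204, 0.979, 0.008, 0.009]
contact_force: [-7.9, 41.0, -6.5]
gripper_width: 18.1
grasp_force: 59.8
```

Call:
drive_tool:
  plan:
    - [[1,-2.3,-5.4,0,0]]

```text
clock: 6.47
position: [501.7, 210.9, 80.0]
ee_rot: [-0.204, 0.979, 0.012, 0.013]
contact_force: [-5.2, 53.6, -14.7]
gripper_width: 18.4
grasp_force: 59.3
```

Call:
drive_tool:
  plan:
    - [[1,-3,-5.1,0,0]]

```text
clock: 6.55
position: [501.5, 210.4, 80.4]
ee_rot: [-0.205, 0.979, 0.015, 0.018]
contact_force: [-0.1, 62.9, -24.8]
gripper_width: 17.7
grasp_force: 59.2
```

At the outer stop: the force climbed with no motion. I'll relax, hold, release and rise.

Call:
drive_tool:
  plan:
    - [[1,3,5,0,0],[1,2.3,5.4,0,0],[1,1.6,5.6,0,0],[1,0.5,2,0,0],[1,0,0,0,0],[-1,0,0,0,0],[-1,0,0,0,0],[-1,0,0,0,0],[-1,0,0,0,0],[-1,0,0,0,0],[-1,0,0,25,0],[-1,0,0,40,0],[-1,0,0,40,0],[-1,0,0,40,0],[-1,0,0,0,0],[-1,0,0,0,0]]

```text
clock: 7.88
position: [500.8, 210.2, 226.1]
ee_rot: [-0.204, 0.979, 0.001, 0.003]
contact_force: [-0.2, 0.5, -1.5]
gripper_width: 85.6
grasp_force: 0.0
```

```bash
sed -i '/^cs=/,$d' m1.py
cat >> m1.py <<'E'
def fit(P,r=None):
    f=lambda q:np.hypot(P[:,0]-q[0],P[:,1]-q[1])-(q[2] if r is None else r)
    x0=np.r_[np.median(P[:,:2],0),30.]
    return least_squares(f,x0 if r is None else x0[:2],loss="soft_l1",f_scale=1.5).x
E
cat > w.py <<'E'
import sys
from m1 import *
def look(n,f,items):
    c=cap(n); s=read_state(); save(f,c[0]); Q=cloud(c).reshape(-1,3); print(n,s["position"].round(1))
    for k,(x,y,z0,z1,R) in items.items():
        p=np.array([x,y])
        for _ in range(3):
            m=(np.hypot(*(Q[:,:2]-p).T)<R)&(Q[:,2]>z0)&(Q[:,2]<z1)
            if m.sum()<15: break
            r=fit(Q[m]); p=r[:2]
        if m.sum()>=15: print(k,m.sum(),r.round(1),Q[m].min(0).round(1),Q[m].max(0).round(1))
    return c
E
python3 - <<'E'
from w import *
it={"collar":(604,128,47,62,38),"A":(436,-5,50,62,44),"B":(561,-99,50,62,44),"C":(574,-211,50,62,44),"D":(434,-266,50,62,44),"E":(559,-351,50,62,44),"crank":(500,209,98,112,18)}
for n in("wrist","scene","side"): look(n,f"pics/{n}3.png",it)
E
```

```text
wrist [499.6 209.5 223.8]
collar 702 [603.3 129.2  26.6] [575.  100.9  47. ] [632.8 156.9  57.7]
A 727 [435.9  -3.7  30.5] [406.9 -36.2  50. ] [467.8  27.9  58.6]
B 91 [561.8 -98.9  32.8] [541.4 -73.3  50.1] [572.8 -65.1  55.7]
crank 364 [500.  212.7   6.9] [491.  203.5  98.1] [510.9 223.  107.9]
scene [499.1 209.1 222.5]
collar 108 [604.7 125.2  26.6] [575.9  96.   47.1] [632.  154.9  57.6]
A 82 [436.2  -8.1  30.5] [404.8 -39.6  50.3] [467.5  22.4  57.7]
B 96 [ 561.7 -101.7   30.6] [ 530.  -133.3   50. ] [593.8 -68.9  58.2]
C 131 [ 575.  -211.7   30.8] [ 542.4 -244.    50. ] [ 607.2 -179.9   60.1]
D 137 [ 434.4 -268.3   30.9] [ 398.4 -300.1   50. ] [ 467.  -237.1   59.3]
E 135 [ 559.  -353.1   31. ] [ 525.7 -385.3   50.2] [ 591.  -321.1   59.4]
crank 35 [501.8 209.    7.3] [493.8 199.2  98.1] [510.1 219.3 107.1]
side [498.9 209.  221.8]
collar 110 [602.7 129.5  26.6] [573.  100.4  47.1] [633.1 158.7  59.7]
A 95 [434.8  -4.5  30.6] [401.4 -42.   50. ] [465.9  28.6  60.8]
B 82 [560.1 -97.4  30.4] [ 527.4 -130.9   50.2] [591.7 -61.8  61.8]
C 67 [ 574.  -210.5   30.8] [ 542.9 -245.    50.1] [ 607.8 -175.8   60.6]
D 72 [ 434.5 -265.7   30.4] [ 402.1 -301.1   50.2] [ 466.5 -230.9   60.3]
E 62 [ 558.4 -349.2   30.7] [ 526.9 -382.3   50.1] [ 591.7 -315.6   60.7]
crank 38 [499.2 213.7   8. ] [488.8 202.8  98.8] [510.1 225.2 110.3]
```

View pics/wrist3.png

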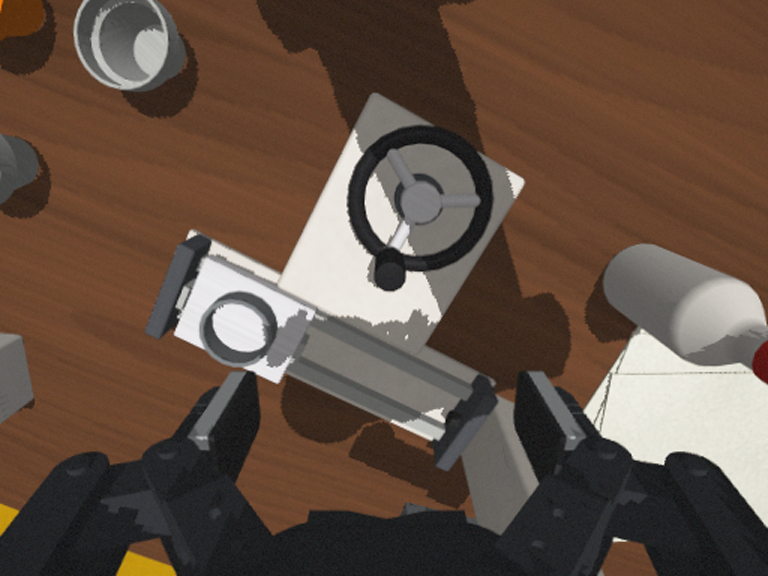

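The carriage sits at the outer bumper (collar at (238,328)) and moved 89 mm, which matches the wheel turns. Next is cup A. Confirmed choices by pixel in scene0: steel A–E; the orange cup at (262,313) and purple cup at (241,276) are excluded.

Call:
drive_tool:
  plan:
    - [[-1,-10.5,-35.5,-4,0],[-1,-10.5,-35.5,-4,0],[-1,-10.5,-35.5,-4,0],[-1,-10.5,-35.5,-4,0],[-1,-10.5,-35.5,-4,0],[-1,-10.5,-35.5,-4,0],[-1,0,0,0,0],[-1,0,0,0,0],[-1,0,0,0,0]]

```text
clock: 8.78
position: [436.6, -3.6, 198.5]
ee_rot: [-0.204, 0.979, -0.0, -0.001]
contact_force: [-1.5, 1.1, -1.3]
gripper_width: 85.5
grasp_force: 0.0
```

Run:
```python
from w import *
look("wrist","pics/A.png",{"A":(436,-5,50,62,44)}); look("wrist","pics/A2.png",{"A":(436,-5,50,62,44)})
```

```text
wrist [437.   -3.  198.7]
A 643 [435.3  -5.   30.5] [403.8 -36.7  50. ] [467.3  27.2  57.7]
wrist [437.1  -2.7 198.9]
A 636 [435.2  -5.   30.5] [403.6 -36.6  50. ] [467.8  26.7  57.9]
```

View pics/A.png

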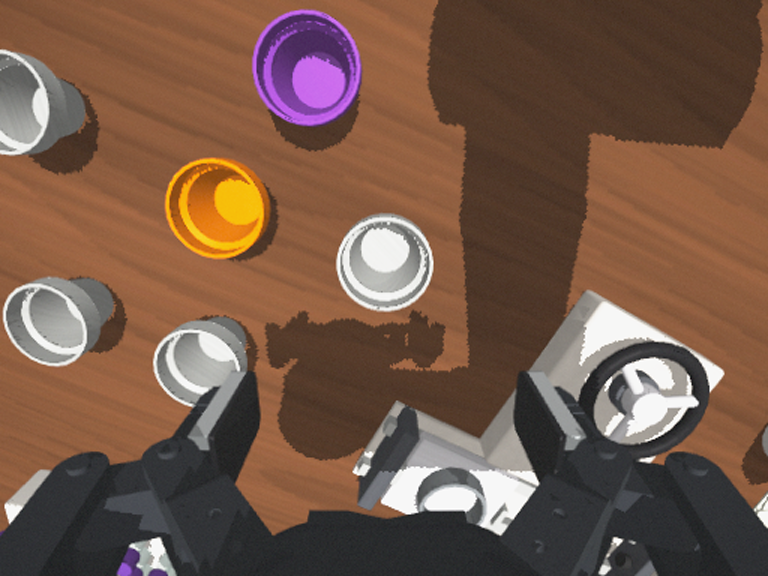

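Steel cup A is directly below at (385,262), with orange at (218,208) and purple at (307,68) clear of it. I'll descend and grip.

Call:
drive_tool:
  plan:
    - [[-1,-1.9,-2.3,-38,0],[-1,0,0,-38,0],[-1,0,0,-38,0],[-1,0,0,-28,0],[-1,0,0,-20,0],[-1,0,0,0,0],[-1,0,0,0,0],[1,0,0,0,0],[1,0,0,0,0],[1,0,0,0,0],[1,0,0,0,0],[1,0,0,0,0]]

```text
clock: 9.88
position: [436.5, -4.8, 39.6]
ee_rot: [-0.205, 0.979, 0.0, 0.003]
contact_force: [-2.0, 1.1, 6.4]
gripper_width: 61.3
grasp_force: 63.6
```

Call:
drive_tool:
  plan:
    - [[1,0,0,25,0],[1,0,0,40,0],[1,0,0,40,0],[1,28,22.3,0,0],[1,28,22.3,0,0],[1,28,22.3,0,0],[1,28,22.3,0,0],[1,28,22.3,0,0],[1,28,22.3,0,0],[1,0,0,0,0],[1,0,0,0,0],[1,0,0,0,0]]

```text
clock: 10.88
position: [602.2, 128.1, 142.9]
ee_rot: [-0.204, 0.979, 0.0, -0.0]
contact_force: [-1.1, 0.0, -2.1]
gripper_width: 60.8
grasp_force: 66.1
```

Run:
```python
from w import *
for n in("wrist","side","scene"): look(n,f"pics/{n}A.png",{"cuprim":(603,129,153,168,44),"collar":(603,129,47,62,38),"B":(561,-99,50,62,44)})
```

```text
wrist [602.  127.7 143. ]
cuprim 4162 [600.7 128.2  30.9] [569.4  86.5 153. ] [634. 167. 168.]
collar 572 [603.3 128.7  26.3] [575.6 100.9  47.1] [616.5 155.2  56.7]
B 728 [561.4 -97.4  30.8] [532.8 -93.2  50. ] [592.4 -65.1  58. ]
side [602.  127.5 143.1]
cuprim 90 [602.6 133.   34.6] [566.8  90.7 153. ] [619.  171.7 167.3]
collar 108 [602.7 130.2  26.5] [572.2  99.1  47. ] [635.  159.9  60.1]
B 82 [560.2 -97.5  30.7] [ 527.1 -135.5   50. ] [592.5 -61.8  59.9]
scene [602.1 127.5 143.1]
cuprim 93 [599.7 120.1  34.6] [574.4  82.6 153. ] [633.1 162.  167.9]
collar 105 [604.7 124.9  26.6] [575.7  97.   47. ] [632.7 154.8  56.7]
B 98 [ 561.7 -101.6   30.6] [ 528.4 -133.3   50.1] [592.7 -69.   57.4]
```

View pics/sideA.png

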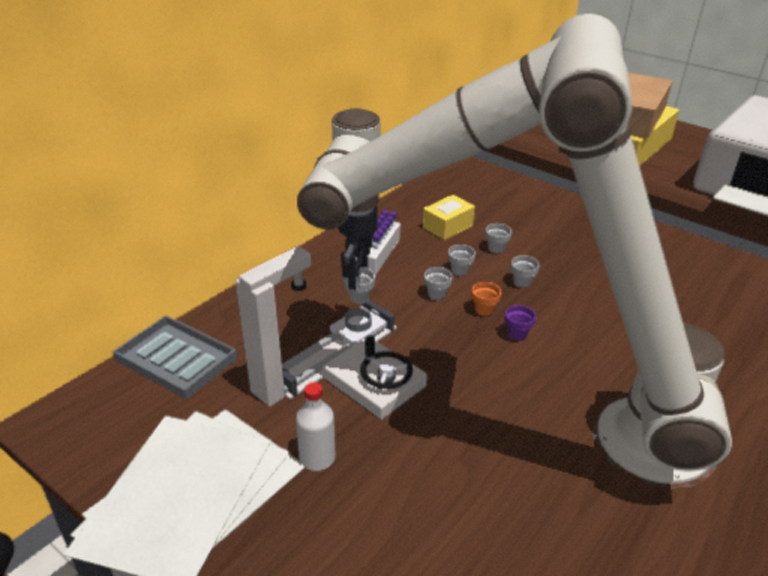

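Cup A is held above the collar at (358,285). I'll lower it gently, watching the force.

Call:
drive_tool:
  plan:
    - [[1,1.2,0.6,-25,0],[1,0,0,-15,0],[1,0,0,-8,0],[1,0,0,-5,0],[1,0,0,-5,0],[1,0,0,-4,0],[1,0,0,0,0]]

```text
clock: 11.62
position: [603.9, 128.7, 80.1]
ee_rot: [-0.204, 0.979, 0.0, -0.0]
contact_force: [-0.5, 0.5, -1.5]
gripper_width: 61.3
grasp_force: 66.1
```

Call:
drive_tool:
  plan:
    - [[1,0,0,-4,0],[1,0,0,-3,0],[1,0,0,0,0],[1,0,0,0,0]]

```text
clock: 11.95
position: [604.8, 129.0, 74.7]
ee_rot: [-0.205, 0.979, 0.0, 0.001]
contact_force: [-1.0, 0.4, 4.7]
gripper_width: 61.3
grasp_force: 66.7
```

Call:
drive_tool:
  plan:
    - [[-1,0,0,0,0],[-1,0,0,0,0],[-1,0,0,0,0],[-1,0,0,0,0],[-1,0,0,20,0],[-1,0,0,35,0],[-1,0,0,35,0],[-1,0,0,35,0],[-1,-7.2,-38,0,0],[-1,-7.2,-38,0,0],[-1,-7.2,-38,0,0],[-1,-7.2,-38,0,0],[-1,-7.2,-38,0,0],[-1,-7.2,-38,0,0],[-1,0,0,0,0],[-1,0,0,0,0],[-1,0,0,0,0]]

```text
clock: 13.37
position: [560.9, -99.3, 198.2]
ee_rot: [-0.204, 0.979, 0.0, 0.0]
contact_force: [-0.8, -0.4, 0.2]
gripper_width: 85.4
grasp_force: 0.0
```

```bash
cat > chk.py <<'E'
from w import *
import sys
k=sys.argv[1]; x,y,zt=map(float,sys.argv[2:5])
it={"stack":(603.5,129,zt-7,zt+6,42),k:(x,y,50,62,44)}
for n in("wrist","scene","side"): look(n,f"pics/{n}_{k}.png",it)
E
python3 chk.py B 561 -98 91
```

```text
wrist [561.1 -98.7 198.2]
stack 378 [603.5 128.   30.1] [572.1  96.2  84. ] [604.7 156.4  92.7]
B 642 [560.8 -98.6  30.5] [ 529.3 -130.2   50. ] [593.  -67.1  58.2]
scene [561.2 -98.3 198.2]
stack 99 [604.5 125.5  30.5] [572.6  93.4  84.1] [636.1 157.3  93.3]
B 97 [ 561.8 -101.8   30.5] [ 529.5 -133.2   50.2] [593.5 -69.3  57.3]
side [561.2 -98.1 198.2]
stack 100 [603.1 130.1  30.6] [569.7  94.   84.2] [635.1 164.7  95.8]
B 81 [560.  -97.1  30.6] [ 526.4 -129.    50. ] [593.5 -64.3  60.5]
```

Call:
drive_tool:
  plan:
    - [[-1,-0.4,0,-38,0],[-1,0,0,-38,0],[-1,0,0,-38,0],[-1,0,0,-28,0],[-1,0,0,-19,0],[-1,0,0,0,0],[-1,0,0,0,0],[1,0,0,0,0],[1,0,0,0,0],[1,0,0,0,0],[1,0,0,0,0],[1,0,0,0,0]]

```text
clock: 14.52
position: [562.3, -98.9, 40.3]
ee_rot: [-0.205, 0.979, -0.0, 0.003]
contact_force: [-0.3, 1.2, 6.4]
gripper_width: 61.7
grasp_force: 64.1
```

Call:
drive_tool:
  plan:
    - [[1,0,0,25,0],[1,0,0,35,0],[1,0,0,35,0],[1,0,0,30,0],[1,7.1,37.9,0,0],[1,7.1,37.9,0,0],[1,7.1,37.9,0,0],[1,7.1,37.9,0,0],[1,7.1,37.9,0,0],[1,7.3,37.8,0,0],[1,0,0,0,0],[1,0,0,0,0],[1,0,0,0,0]]

```text
clock: 15.6
position: [603.0, 128.3, 163.1]
ee_rot: [-0.205, 0.979, 0.0, 0.0]
contact_force: [-0.0, -0.4, -1.1]
gripper_width: 62.2
grasp_force: 65.7
```

Call:
drive_tool:
  plan:
    - [[1,1,0.2,-25,0],[1,0,0,-15,0],[1,0,0,-8,0],[1,0,0,-6,0],[1,0,0,-5,0],[1,0,0,-4,0],[1,0,0,-4,0],[1,0,0,-3,0],[1,0,0,0,0],[1,0,0,0,0]]

```text
clock: 16.43
position: [605.1, 128.4, 93.4]
ee_rot: [-0.205, 0.979, -0.0, 0.001]
contact_force: [-0.4, -0.2, 2.1]
gripper_width: 61.7
grasp_force: 66.0
```

Call:
drive_tool:
  plan:
    - [[-1,0,0,-0.5,0],[-1,0,0,0,0],[-1,0,0,0,0],[-1,0,0,0,0],[-1,0,0,25,0],[-1,0,0,40,0],[-1,0,0,40,0],[-1,-3.4,-37.7,0,0],[-1,-3.4,-37.7,0,0],[-1,-3.4,-37.7,0,0],[-1,-3.4,-37.7,0,0],[-1,-3.4,-37.7,0,0],[-1,-3.4,-37.7,0,0],[-1,-3.4,-37.7,0,0],[-1,-3.4,-37.7,0,0],[-1,-3.4,-37.7,0,0],[-1,0,0,0,0],[-1,0,0,0,0],[-1,0,0,0,0]]

```text
clock: 18.02
position: [573.5, -211.1, 196.6]
ee_rot: [-0.204, 0.979, 0.0, -0.0]
contact_force: [0.2, -0.3, 0.5]
gripper_width: 85.6
grasp_force: 0.0
```

```bash
python3 chk.py C 574 -210 109
```

```text
wrist [ 573.7 -210.4  196.7]
stack 102 [606.3 120.3  23.3] [602.4  95.  102. ] [625.3 108.7 109.9]
C 652 [ 573.7 -211.7   30.5] [ 542.2 -243.3   50. ] [ 605.6 -179.8   57.6]
scene [ 573.9 -210.   196.8]
stack 103 [604.2 125.   30.6] [571.7  93.5 102.1] [635.8 156.8 110.3]
C 127 [ 574.9 -211.8   30.8] [ 543.1 -243.6   50. ] [ 606.2 -180.2   59.7]
side [ 573.9 -209.8  196.9]
stack 107 [603.4 129.8  30.8] [570.4  95.8 102.2] [637.5 164.1 113.6]
C 73 [ 573.5 -210.5   30.6] [ 539.8 -246.3   50.1] [ 606.2 -176.4   60.6]
```

Call:
drive_tool:
  plan:
    - [[-1,-0.3,-1.2,-38,0],[-1,0,0,-38,0],[-1,0,0,-38,0],[-1,0,0,-28,0],[-1,0,0,-17.4,0],[-1,0,0,0,0],[-1,0,0,0,0],[1,0,0,0,0],[1,0,0,0,0],[1,0,0,0,0],[1,0,0,0,0],[1,0,0,0,0]]

```text
clock: 19.17
position: [575.3, -212.2, 40.1]
ee_rot: [-0.205, 0.979, -0.001, 0.003]
contact_force: [0.4, 2.1, 6.3]
gripper_width: 60.4
grasp_force: 66.2
```

Call:
drive_tool:
  plan:
    - [[1,0,0,25,0],[1,0,0,40,0],[1,0,0,40,0],[1,0,0,40,0],[1,3.4,37.8,0,0],[1,3.4,37.8,0,0],[1,3.4,37.8,0,0],[1,3.4,37.8,0,0],[1,3.4,37.8,0,0],[1,3.4,37.8,0,0],[1,3.4,37.8,0,0],[1,3.4,37.8,0,0],[1,3.6,37.8,0,0],[1,0,0,0,0],[1,0,0,0,0],[1,0,0,0,0]]

```text
clock: 20.5
position: [603.8, 128.0, 182.6]
ee_rot: [-0.205, 0.979, 0.0, -0.0]
contact_force: [0.9, -0.2, -0.3]
gripper_width: 60.6
grasp_force: 65.5
```

Call:
drive_tool:
  plan:
    - [[1,0.8,0.3,-25,0],[1,0,0,-15,0],[1,0,0,-9,0],[1,0,0,-6,0],[1,0,0,-6,0],[1,0,0,-4,0],[1,0,0,-4,0],[1,0,0,-3,0],[1,0,0,0,0],[1,0,0,0,0]]

```text
clock: 21.33
position: [605.6, 128.4, 111.2]
ee_rot: [-0.205, 0.979, -0.0, 0.001]
contact_force: [0.9, -1.1, 0.7]
gripper_width: 60.7
grasp_force: 65.7
```

Call:
drive_tool:
  plan:
    - [[-1,0,0,-0.5,0],[-1,0,0,0,0],[-1,0,0,0,0],[-1,0,0,0,0],[-1,0,0,25,0],[-1,0,0,32,0],[-1,0,0,32,0],[-1,-15.5,-35.9,0,0],[-1,-15.5,-35.9,0,0],[-1,-15.5,-35.9,0,0],[-1,-15.5,-35.9,0,0],[-1,-15.5,-35.9,0,0],[-1,-15.5,-35.9,0,0],[-1,-15.5,-35.9,0,0],[-1,-15.5,-35.9,0,0],[-1,-15.5,-35.9,0,0],[-1,-15.5,-35.9,0,0],[-1,-15.5,-35.9,0,0],[-1,0,0,0,0],[-1,0,0,0,0]]

```text
clock: 23.0
position: [433.4, -268.2, 198.9]
ee_rot: [-0.202, 0.979, 0.0, 0.0]
contact_force: [-0.4, 0.3, -0.6]
gripper_width: 84.9
grasp_force: 0.0
```

```bash
python3 chk.py D 434 -266 127
```

```text
wrist [ 434.1 -267.2  198.9]
D 639 [ 433.6 -267.7   30.5] [ 402.1 -299.5   50. ] [ 465.9 -235.7   57.9]
scene [ 434.6 -266.5  198.9]
stack 103 [605.  125.2  30.5] [571.9  92.4 120. ] [636.3 156.3 128.2]
D 137 [ 434.3 -268.4   30.9] [ 401.3 -300.4   50. ] [ 466.6 -236.6   59. ]
side [ 434.8 -266.   199. ]
stack 105 [603.5 129.4  30.8] [571.8  95.8 120. ] [635.8 163.9 131.9]
D 85 [ 434.1 -265.    30.4] [ 402.3 -301.1   50. ] [ 468.3 -231.8   61.7]
```

View pics/scene_D.png

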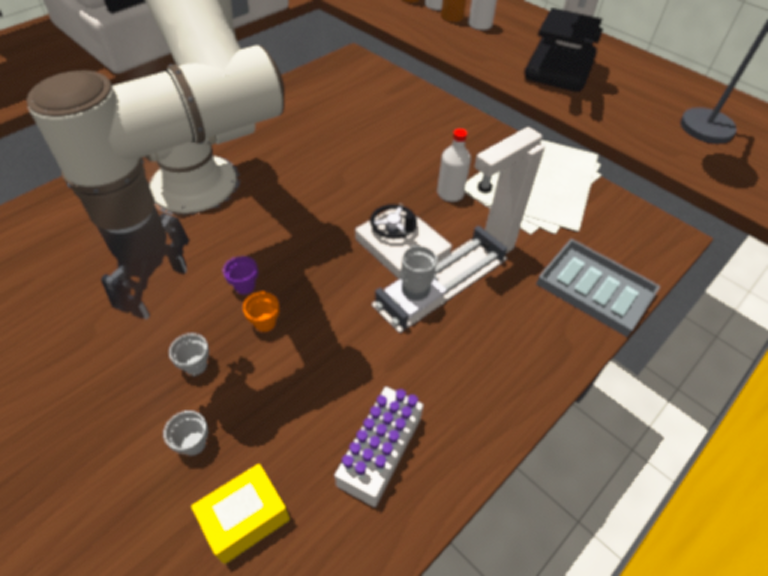

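The stack of three stands upright on the carriage at (418,270). Cups D (190,355) and E (186,434) remain. I'll grip D.

Call:
drive_tool:
  plan:
    - [[-1,-1.2,-1.7,-38,0],[-1,0,0,-38,0],[-1,0,0,-38,0],[-1,0,0,-28,0],[-1,0,0,-19.5,0],[-1,0,0,0,0],[-1,0,0,0,0],[1,0,0,0,0],[1,0,0,0,0],[1,0,0,0,0],[1,0,0,0,0],[1,0,0,0,0]]

```text
clock: 24.15
position: [435.0, -268.3, 40.1]
ee_rot: [-0.205, 0.979, -0.001, 0.002]
contact_force: [0.0, 3.1, 6.1]
gripper_width: 61.6
grasp_force: 63.5
```

Call:
drive_tool:
  plan:
    - [[1,0,0,25,0],[1,0,0,35,0],[1,0,0,35,0],[1,0,0,35,0],[1,0,0,35,0],[1,15.6,36,0,0],[1,15.6,36,0,0],[1,15.6,36,0,0],[1,15.6,36,0,0],[1,15.6,36,0,0],[1,15.6,36,0,0],[1,15.6,36,0,0],[1,15.6,36,0,0],[1,15.6,36,0,0],[1,15.6,36,0,0],[1,15.4,36.6,0,0],[1,0,0,0,0],[1,0,0,0,0],[1,0,0,0,0]]

```text
clock: 25.73
position: [604.3, 128.4, 203.2]
ee_rot: [-0.205, 0.979, 0.0, 0.0]
contact_force: [-0.0, 1.0, -0.3]
gripper_width: 61.7
grasp_force: 65.8
```

Target measured z is about 40.1+35+54 = 129; the command goes from 202 to 128.

Call:
drive_tool:
  plan:
    - [[1,0.5,0.2,-25,0],[1,0,0,-15,0],[1,0,0,-10,0],[1,0,0,-7,0],[1,0,0,-6,0],[1,0,0,-4,0],[1,0,0,-4,0],[1,0,0,-3,0],[1,0,0,0,0],[1,0,0,0,0]]

```text
clock: 26.57
position: [605.9, 128.5, 129.3]
ee_rot: [-0.205, 0.979, -0.0, 0.001]
contact_force: [0.2, -0.9, 1.9]
gripper_width: 61.5
grasp_force: 66.0
```

Call:
drive_tool:
  plan:
    - [[-1,0,0,-0.5,0],[-1,0,0,0,0],[-1,0,0,0,0],[-1,0,0,0,0],[-1,0,0,25,0],[-1,0,0,35,0],[-1,0,0,10,0],[-1,-3.9,-39.9,0,0],[-1,-3.9,-39.9,0,0],[-1,-3.9,-39.9,0,0],[-1,-3.9,-39.9,0,0],[-1,-3.9,-39.9,0,0],[-1,-3.9,-39.9,0,0],[-1,-3.9,-39.9,0,0],[-1,-3.9,-39.9,0,0],[-1,-3.9,-39.9,0,0],[-1,-3.9,-39.9,0,0],[-1,-3.9,-39.9,0,0],[-1,-3.9,-39.9,0,0]]

```text
clock: 28.15
position: [558.0, -352.2, 198.1]
ee_rot: [-0.204, 0.979, -0.0, 0.0]
contact_force: [0.6, -0.4, -0.7]
gripper_width: 85.8
grasp_force: 0.0
```

Call:
drive_tool:
  plan:
    - [[-1,0,0,0,0],[-1,0,0,0,0],[-1,0,0,0,0]]

```text
clock: 28.4
position: [558.2, -350.4, 197.6]
ee_rot: [-0.204, 0.979, 0.0, -0.0]
contact_force: [-0.5, -0.0, 0.8]
gripper_width: 85.5
grasp_force: 0.0
```

```bash
python3 chk.py E 559 -350 145
```

```text
wrist [ 558.5 -349.7  197.9]
E 648 [ 558.2 -351.6   30.5] [ 526.7 -383.4   50. ] [ 590.6 -319.4   58.1]
scene [ 558.7 -349.3  198.1]
stack 111 [605.3 125.5  30.6] [573.   93.6 138.2] [637.  160.2 146.8]
E 141 [ 559.1 -353.3   31. ] [ 527.1 -385.3   50.1] [ 591.1 -321.    58.9]
side [ 558.8 -349.1  198.2]
stack 108 [603.9 129.8  30.9] [569.8  94.4 138.1] [636.7 164.3 149.6]
E 63 [ 558.7 -349.2   31.4] [ 527.8 -386.7   50.1] [ 593.3 -314.2   61.3]
```

Call:
drive_tool:
  plan:
    - [[-1,-0.5,-1.9,-38,0],[-1,0,0,-38,0],[-1,0,0,-38,0],[-1,0,0,-28,0],[-1,0,0,-18.5,0],[-1,0,0,0,0],[-1,0,0,0,0],[1,0,0,0,0],[1,0,0,0,0],[1,0,0,0,0],[1,0,0,0,0],[1,0,0,0,0]]

```text
clock: 29.55
position: [559.8, -352.7, 40.7]
ee_rot: [-0.205, 0.979, -0.002, 0.002]
contact_force: [-0.4, 1.9, 6.3]
gripper_width: 60.7
grasp_force: 65.5
```

Call:
drive_tool:
  plan:
    - [[1,0,0,25,0],[1,0,0,40,0],[1,0,0,40,0],[1,0,0,40,0],[1,0,0,40,0],[1,3.9,40,0,0],[1,3.9,40,0,0],[1,3.9,40,0,0],[1,3.9,40,0,0],[1,3.9,40,0,0],[1,3.9,40,0,0],[1,3.9,40,0,0],[1,3.9,40,0,0],[1,3.9,40,0,0],[1,3.9,40,0,0],[1,3.9,40,0,0],[1,4.1,40.6,0,0],[1,0,0,0,0],[1,0,0,0,0],[1,0,0,0,0]]

```text
clock: 31.22
position: [604.5, 128.5, 222.7]
ee_rot: [-0.205, 0.979, 0.0, 0.0]
contact_force: [0.8, -0.6, -2.0]
gripper_width: 60.5
grasp_force: 65.5
```

Call:
drive_tool:
  plan:
    - [[1,0.4,0.2,-25,0],[1,0,0,-17,0],[1,0,0,-10,0],[1,0,0,-7,0],[1,0,0,-6,0],[1,0,0,-4,0],[1,0,0,-4,0],[1,0,0,-3,0],[1,0,0,0,0],[1,0,0,0,0]]

```text
clock: 32.05
position: [606.0, 128.5, 147.7]
ee_rot: [-0.205, 0.979, -0.0, 0.001]
contact_force: [-0.6, -1.4, 3.4]
gripper_width: 60.8
grasp_force: 65.9
```

Call:
drive_tool:
  plan:
    - [[-1,0,0,-0.5,0],[-1,0,0,0,0],[-1,0,0,0,0],[-1,0,0,0,0],[-1,0,0,20,0],[-1,0,0,35,0],[-1,0,0,35,0],[-1,-26,20.5,0,0],[-1,-26,20.5,0,0],[-1,-26,20.5,0,0],[-1,-26.6,20.5,0,0],[-1,0,0,0,0],[-1,0,0,0,0],[-1,0,0,0,0]]

```text
clock: 33.22
position: [500.9, 210.8, 236.1]
ee_rot: [-0.205, 0.979, 0.0, 0.0]
contact_force: [-0.1, -0.2, 0.3]
gripper_width: 85.1
grasp_force: 0.0
```

Run:
```python
from w import *
it={"stack":(603.5,129,156,170,42),"crank":(500,212,98,112,18)}
for n in("wrist","scene","side"): c=look(n,f"pics/{n}_F.png",it)
save("pics/F.png",c[0][130:330,150:400],3)
```

```text
wrist [501.2 210.4 235.9]
stack 791 [604.5 129.7  30.5] [573.   97.9 156. ] [635.7 147.5 164.8]
crank 348 [500.  212.9   7. ] [491.1 203.4  98. ] [510.3 222.8 107.6]
scene [501.3 210.2 235.7]
stack 112 [605.3 125.6  30.5] [572.8  93.1 156. ] [636.5 157.5 163.7]
crank 33 [502.5 208.6   7.1] [491.8 198.3  98.5] [511.  219.6 107.5]
side [501.4 210.  235.6]
stack 61 [603.9 130.3  30.4] [572.4 101.4 156.3] [636.1 162.7 166.1]
crank 38 [498.4 214.2   8.1] [488.3 204.   98.9] [509.6 223.9 109. ]
```

View pics/F.png

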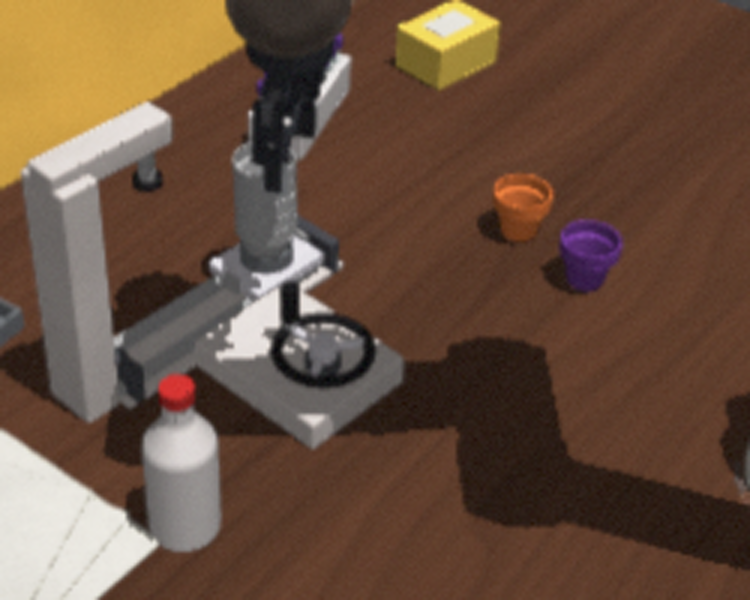

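The view shows five nested cups standing upright on the carriage (stack at crop (265,205)). The rim at about 163 mm matches full nesting, and only orange (523,205) and purple (590,255) are left on the bench. Something grey at the crop edge (745,470) should be the robot base; I'll check that later. Next I grip the crank.

Call:
drive_tool:
  plan:
    - [[-1,-0.8,1.2,-38,0],[-1,0,0,-38,0],[-1,0,0,-38,0],[-1,0,0,-28,0],[-1,0,0,-16,0],[-1,0,0,0,0],[0,0,0,0,0],[1,0,0,0,0],[1,0,0,0,0],[1,0,0,0,0],[1,0,0,0,0],[1,0,0,0,0],[1,0,0,0,0],[1,0,0,0,0],[1,0,0,0,0]]

```text
clock: 34.62
position: [500.4, 212.2, 79.2]
ee_rot: [-0.205, 0.979, 0.0, 0.001]
contact_force: [-2.5, 0.0, 6.9]
gripper_width: 18.2
grasp_force: 58.5
```

```bash
python3 circ.py -6 12 20; python3 circ.py 234 12 20
python3 - <<'E'
from h import *
c=cap("side"); save("pics/b.png",c[0][240:330,330:470],4)
E
```

```text
[[1, 0, 9.4, 0, 0], [1, -2, 9.2, 0, 0], [1, -3.8, 8.6, 0, 0], [1, -5.6, 7.6, 0, 0], [1, -6.9, 6.3, 0, 0], [1, -8.2, 4.7, 0, 0], [1, -8.9, 2.9, 0, 0], [1, -9.4, 1, 0, 0], [1, -9.4, -1, 0, 0], [1, -8.9, -2.9, 0, 0], [1, -8.2, -4.7, 0, 0], [1, -6.9, -6.3, 0, 0], [1, -5.6, -7.6, 0, 0], [1, -3.8, -8.6, 0, 0], [1, -2, -9.2, 0, 0], [1, 0, -9.4, 0, 0], [1, 2, -9.2, 0, 0], [1, 3.8, -8.6, 0, 0], [1, 5.6, -7.6, 0, 0], [1, 6.9, -6.3, 0, 0]]
[[1, 8.2, -4.7, 0, 0], [1, 8.9, -2.9, 0, 0], [1, 9.4, -1, 0, 0], [1, 9.4, 1, 0, 0], [1, 8.9, 2.9, 0, 0], [1, 8.2, 4.7, 0, 0], [1, 6.9, 6.3, 0, 0], [1, 5.6, 7.6, 0, 0], [1, 3.8, 8.6, 0, 0], [1, 2, 9.2, 0, 0], [1, 0, 9.4, 0, 0], [1, -2, 9.2, 0, 0], [1, -3.8, 8.6, 0, 0], [1, -5.6, 7.6, 0, 0], [1, -6.9, 6.3, 0, 0], [1, -8.2, 4.7, 0, 0], [1, -8.9, 2.9, 0, 0], [1, -9.4, 1, 0, 0], [1, -9.4, -1, 0, 0], [1, -8.9, -2.9, 0, 0]]
```

View pics/b.png

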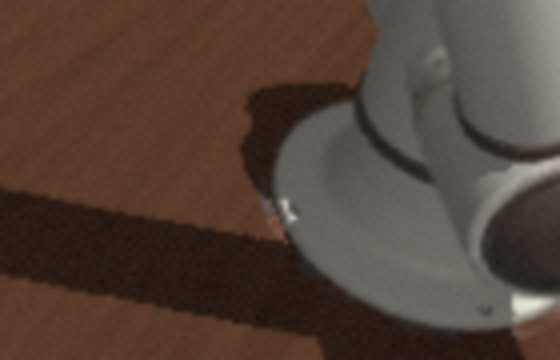

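The grey thing is the robot base flange at (290,210), so there is no sixth cup. I'll wind inward.

Call:
drive_tool:
  plan:
    - [[1,0,4.7,0,0],[1,0,4.7,0,0],[1,-2,9.2,0,0],[1,-3.8,8.6,0,0],[1,-5.6,7.6,0,0],[1,-6.9,6.3,0,0],[1,-8.2,4.7,0,0],[1,-8.9,2.9,0,0],[1,-9.4,1,0,0],[1,-9.4,-1,0,0],[1,-8.9,-2.9,0,0]]

```text
clock: 35.58
position: [437.7, 257.6, 79.1]
ee_rot: [-0.205, 0.979, -0.0, 0.001]
contact_force: [4.4, -5.8, 4.8]
gripper_width: 18.3
grasp_force: 58.6
```

Call:
drive_tool:
  plan:
    - [[1,-8.2,-4.7,0,0],[1,-6.9,-6.3,0,0],[1,-5.6,-7.6,0,0],[1,-3.8,-8.6,0,0],[1,-2,-9.2,0,0],[1,0,-9.4,0,0],[1,2,-9.2,0,0],[1,3.8,-8.6,0,0],[1,5.6,-7.6,0,0],[1,6.9,-6.3,0,0]]

```text
clock: 36.42
position: [428.5, 180.0, 79.1]
ee_rot: [-0.205, 0.979, 0.001, 0.001]
contact_force: [-2.1, 0.8, 9.6]
gripper_width: 18.1
grasp_force: 59.2
```

Call:
drive_tool:
  plan:
    - [[1,8.2,-4.7,0,0],[1,8.9,-2.9,0,0],[1,9.4,-1,0,0],[1,9.4,1,0,0],[1,8.9,2.9,0,0],[1,8.2,4.7,0,0],[1,6.9,6.3,0,0],[1,5.6,7.6,0,0],[1,3.8,8.6,0,0],[1,2,9.2,0,0]]

```text
clock: 37.25
position: [500.3, 211.8, 79.1]
ee_rot: [-0.204, 0.979, 0.0, 0.0]
contact_force: [-1.8, -1.2, 10.4]
gripper_width: 18.1
grasp_force: 59.5
```

One turn is done and the wheel follows. Second turn:

Call:
drive_tool:
  plan:
    - [[1,0,9.4,0,0],[1,-2,9.2,0,0],[1,-3.8,8.6,0,0],[1,-5.6,7.6,0,0],[1,-6.9,6.3,0,0],[1,-8.2,4.7,0,0],[1,-8.9,2.9,0,0],[1,-9.4,1,0,0],[1,-9.4,-1,0,0],[1,-8.9,-2.9,0,0],[1,-8.2,-4.7,0,0],[1,-6.9,-6.3,0,0],[1,-5.6,-7.6,0,0],[1,-3.8,-8.6,0,0],[1,-2,-9.2,0,0],[1,0,-9.4,0,0],[1,2,-9.2,0,0],[1,3.8,-8.6,0,0]]

```text
clock: 38.75
position: [416.0, 194.3, 79.1]
ee_rot: [-0.205, 0.979, 0.001, 0.001]
contact_force: [-1.2, 0.6, 8.7]
gripper_width: 18.1
grasp_force: 59.2
```

Call:
drive_tool:
  plan:
    - [[1,5.6,-7.6,0,0],[1,6.9,-6.3,0,0],[1,8.2,-4.7,0,0],[1,8.9,-2.9,0,0],[1,9.4,-1,0,0],[1,9.4,1,0,0],[1,8.9,2.9,0,0],[1,8.2,4.7,0,0]]

```text
clock: 39.42
position: [481.9, 179.6, 79.1]
ee_rot: [-0.204, 0.979, -0.0, 0.0]
contact_force: [-1.8, -0.2, 9.9]
gripper_width: 18.3
grasp_force: 59.6
```

Call:
drive_tool:
  plan:
    - [[1,6.9,6.3,0,0],[1,2.8,3.8,0,0],[1,2.8,3.8,0,0]]

```text
clock: 39.67
position: [494.8, 194.1, 79.1]
ee_rot: [-0.205, 0.979, 0.0, 0.001]
contact_force: [-0.9, -0.5, 9.8]
gripper_width: 17.9
grasp_force: 59.6
```

Call:
drive_tool:
  plan:
    - [[1,1.9,4.3,0,0],[1,1.9,4.3,0,0]]

```text
clock: 39.83
position: [498.4, 202.7, 79.1]
ee_rot: [-0.205, 0.979, 0.0, 0.001]
contact_force: [-1.1, -2.2, 8.8]
gripper_width: 18.4
grasp_force: 59.5
```

Call:
drive_tool:
  plan:
    - [[1,1,4.6,0,0],[1,1,4.6,0,0]]

```text
clock: 40.0
position: [500.3, 211.9, 79.1]
ee_rot: [-0.205, 0.979, 0.0, 0.001]
contact_force: [-1.1, -1.3, 8.5]
gripper_width: 18.2
grasp_force: 59.6
```

Call:
drive_tool:
  plan:
    - [[1,0,3,0,0],[1,0,2,0,0],[1,0,0,0,0]]

```text
clock: 40.25
position: [500.1, 212.7, 79.1]
ee_rot: [-0.205, 0.979, -0.003, -0.001]
contact_force: [5.7, -15.4, 10.9]
gripper_width: 18.3
grasp_force: 59.9
```

Call:
drive_tool:
  plan:
    - [[1,0,2,0,0],[1,0,2,0,0],[1,0,0,0,0]]

```text
clock: 40.5
position: [499.9, 213.0, 79.1]
ee_rot: [-0.205, 0.979, -0.006, -0.003]
contact_force: [10.2, -25.8, 12.1]
gripper_width: 18.2
grasp_force: 60.3
```

At the inner stop. I'll relax the push, release, and lift clear to the robot's side.

Call:
drive_tool:
  plan:
    - [[1,0,-4,0,0],[1,0,-4,0,0],[1,0,0,0,0],[-1,0,0,0,0],[-1,0,0,0,0],[-1,0,0,0,0],[-1,0,0,0,0],[-1,0,0,0,0],[-1,0,0,20,0],[-1,0,0,35,0],[-1,0,0,35,0],[-1,-5,-35,20,0],[-1,-5,-35,20,0],[-1,-5,-35,0,0],[-1,-5,-35,0,0],[-1,-5,-35,0,0],[-1,0,0,0,0],[-1,0,0,0,0],[-1,0,0,0,0]]

```text
clock: 42.08
position: [475.0, 37.9, 207.9]
ee_rot: [-0.204, 0.979, 0.0, 0.0]
contact_force: [-0.6, 0.4, -0.2]
gripper_width: 85.4
grasp_force: 0.0
```

Run:
```python
from w import *
it={"stack":(616,279,156,170,42),"crank":(500,212,98,112,18)}
for n in("scene","side"): c=look(n,f"pics/{n}_G.png",it)
```

```text
scene [475.1  38.3 207.8]
stack 108 [618.1 275.7  30.6] [586.5 242.  156.1] [650.6 307.5 165.1]
crank 35 [501.9 207.8   7.7] [493.  198.3  98. ] [510.  218.2 106.4]
side [475.2  38.6 207.8]
stack 125 [616.3 279.6  30.7] [583.9 245.7 156. ] [650.2 312.5 166.9]
crank 40 [499.3 214.6   7.9] [489.5 202.7  98.1] [508.6 223.8 110.3]
```

View pics/scene_G.png

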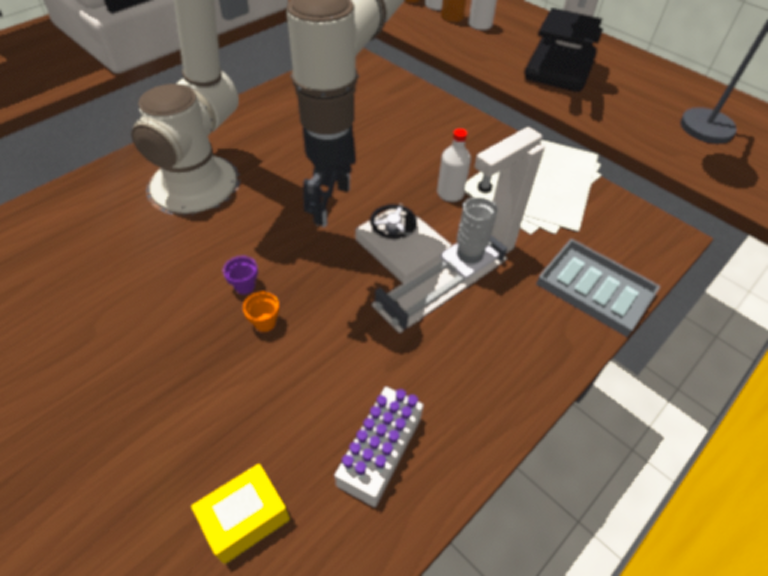

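The stack (475,230) stands beneath the pick-up head. It moved about 150.5 mm in, the robot is clear, and the bystanders are where they were.

```bash
python3 -c "
from bench import *
print(job_done())"
```

```text
the job is handed in; nothing more can be done
None
```

The job is handed in: all five steel cups are nested upright in the seat, and the carriage is wound against the inner stop beneath the pick-up head, with the rack, bottle and carton undisturbed; no verdict came back.

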